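Set up the scale plate and draw the sprung rod to its length mark

TASK

Stand the loose scale plate upright on its thin lined edge in the slotted shoe of the pull-rod stand and let go of it, so that the rod's pointer can be read against it. Then take the spool-shaped knob and draw the sprung rod out until the pointer stands at the long middle line of the plate, without overshooting the line by more than a few millimetres and without ever letting the rod snap back, and finish still holding it steadily there for the spring reading. Leave the other tools and parts on the bench alone.

Things in the scene. Friction and masses are not known exactly. Their poses are not given: they have to be found in the camera images.
- pull_stand: Grey stand bolted to the bench; base x -82..90, y -74..38, 8 mm thick; two pillars 38 mm wide at most (x = -62, +72; 115 mm high) carry an aluminium tube, dia 24, along its x axis, 90 mm up at y = 0, x -80..87. Origin on the bench under the tube's middle; -x (knob end) roughly to the robot, -y (shoe side) to the robot's right, z up. All mm.
- slot_floor (a point): Middle of the floor of the shoe's slot for the plate, 8 mm above the bench, 40 mm to the -y side of the tube's axis; axes as the stand's. Slot 69 mm (x) x 16.5 mm (y), open at the top, straight dark steel walls 9 mm high, then a flared mouth that widens to about 79 x 27 mm at 24 mm above the bench.
- scale_plate: Loose flat aluminium plate, 64 (x) x 76 (y) x 12 mm (z), 130-210 g, lying flat at the start. Origin at the centre of its underside. Both 64 mm edges (y = +-38) carry the same black lines, running on over both faces: ten short, and in the middle (x = 0) a long thick one, the length mark. It stands on either 64 mm edge, either face outward, 76 mm tall, its x along the stand's x.
- scale_center (a point): Centre of the scale plate, half way through its thickness; axes as the plate's. When the plate is seated it lies 38 mm above slot_floor; the plate's top edge is then 84 mm above the bench.
- pull_rod (a joint): How far the inner steel rod (dia 10 mm) is drawn out of the tube, in m: 0 retracted; grows as the knob is pulled along the stand's -x; end stop at 0.078. A spring pulls it back: 3 N at 0, rising by 150 N/m (about 12 N at the mark). With the plate centred in the slot the pointer is at the long line at 0.062; past 0.072 the spring is overstretched.
- pointer_tip (a point): Underside of the 2 mm wide pointer blade, which sticks out of the tube's slit and moves with the rod: at y = -40 mm of the stand, 88.5 mm above the bench, 4 mm above the standing plate's top edge. Retracted it is at x = +62 mm, 30 mm beyond the plate's end; drawn out, it travels along the plate's top edge.
- pull_knob: Black spool-shaped pull knob on the rod's end, 40 mm long: flanges of dia 27 mm at both ends, between them a waist of dia 16 mm, 22 mm long. Origin on the rod's axis at its inner end (towards the tube); axes as the stand's, the knob runs from there to -x. It can swivel on the rod.
- knob_waist (a point): Middle of the knob's waist on the rod's axis, 90 mm above the bench, 107 mm from the stand's origin along -x when retracted. Fingers up to 20 mm wide fit between the flanges, closing along the stand's y.
- screwdriver: Red-handled screwdriver, 197 mm long, lying near the bench's front edge on the left; bystander.
- screw_dish: Round clear dish with screws, dia 70 mm, 16 mm high, near the bench's right edge; bystander.
- calliper: Digital calliper, 205 mm long, lying on the right beyond the plate; bystander.
Not all that is in view belongs to the job. What is shaped like the scale_plate but purple is not meant.

How it is judged:
By the outcome, as a careful person would: the job done as asked, in the order asked, and still so for the second after the job is handed in, while the arm keeps its last pose, push and grip.
It also fails if it takes over 59 s, if anything falls off the work surface, if the arm or the gripper's body presses on something with over 40 N, if the wrist force passes 120 N, or if a joint passes its speed limit or range.

ROBOT

A 6-joint arm with a two-finger parallel gripper is mounted at the origin on a cart in front of the work surface, level with it; the furniture and walls round the work are solid. World frame = base frame: x ahead of the robot, y to its left, z up, the work surface at z = 0. Lengths are in m, angles in rad, forces in N, time in s.
With the tool pointing down it reaches from about 0.4 to 0.825 m from the base axis. Payload 7 kg.
Tool frame: the origin (TCP) lies at the very end of the fingers, on their centre line; the grasp point (between the pads) lies 19 mm behind it; y points along the fingers, z is the direction in which the jaws open and shut, and the axes are right-handed (so a half turn about y gives the same grasp; the last joint's range is limited). The gripper opens to 88 mm and grips with 3 to 60 N. Pads are 19 mm wide; open, the fingers measure 130 mm over their backs; the gripper's body (78 mm by 193 mm) begins 47 mm behind the grasp point.
Start: joints at [-0.863, 0.359, 0.012, 0, -1.224, -0.288], TCP at [0.275, -0.616, 0.227] pointing down, gripper open.
Joint ranges: [-3.07, 3.07], [-1.43, 2.12], [-1.02, 1.25], [-3.03, 1.67], [-3.05, -0], [-3.03, 3.03]. Speed limits (rad/s): [2.39, 2.39, 3.01, 3.14, 3.14, 3.14].

INTERFACE

Orientations are given as [roll, pitch, yaw] about the fixed x, y, z axes, in that order (R = Rz(yaw) Ry(pitch) Rx(roll)).
In Python, from station import get_state, grab_frame, job_done, regions_of gives the robot as it stands.
- The arm moves only by the tool drive_tool, never from a script. Its argument "rows" is a list of rows, each a list of 3 entries, a list of its own where there are three numbers: the shift along the world's x, y, z as a fraction of full scale, then the turn about the world's z as a fraction of full scale, then the opening, from 0 (shut) to 1 (fully open). A call has 1 to 12 rows; each row is the pose to reach, as a shift and turn from the pose commanded when the call began; what a row does not reach only later rows make up. Full scale, the value 1, is 30 cm for a shift and 90 degrees for a turn. A row lasts 1/10 s, in which the tool goes at most 50 mm and 8.59 degrees, less where a joint would pass 70% of its speed; a pose out of reach is approached as far as the arm can. A call with a number of a shift or a turn outside -1 to 1 is refused whole. A call with a gripper value outside its range is refused whole. The fingers move at their own pace and stop on an object; "newtons" is the grip in N (left out, the last holds). Time passes only in rows, so rows that repeat a pose let the fingers close. It gives the time, the measured TCP pose, the force and the opening at its end, in the units of the state.
- get_state(): the state, without advancing time (a new reading comes with each control period).
- grab_frame(name): name is "side" or "top" or "wrist"; returns a dict with "img" (480x640x3 uint8, blue, green, red), "fx", "fy", "cx", "cy" (pixels), "k1" (the pictures are not rectified: a ray, as slopes to the right and down, at radius r is drawn at 1 + k1 r^2 times it, then the intrinsics apply), "T" (4x4, takes a point from camera to world coordinates); the wrist camera has in their place "hand_eye" (4x4, takes a point from camera to tool coordinates, whose origin is the TCP and whose axes are the tool frame's). Camera axes: x right, y down, z forward; pixel columns grow to the right and rows downward; lengths in m; the calibration is good to about 2 mm. A picture is of the moment at which its call begins: read the wrist's pose just before it. There is no depth.
- job_done(): hands the job in, once; it reports no verdict.
Trained networks look in a picture, given as the dict that the camera call returned (one of the last four; its "shot" number tells which), for a name from the list of things; names that differ only in an ending like _2 or _b are one class to them, and where a whole thing is asked for, a point or a joint stands for the part that bears it (a point fixed in the world has none). Each returns a list of dicts, best first, with "confidence" (0 to 1); they miss things now and then, are a little off and sometimes report something else, mostly with a low value. They report only what shows in the picture. A call takes as long as a camera call. They do not tell look-alikes from the thing itself.
- regions_of(picture, thing): "pixels" (480x640 bool, what is visible of it) and "box" ([left, top, right, bottom] in pixels, round what is visible of it).
The state is a dict: "t": time; "q": joint angles; "qd": joint speeds; "joint_efforts": joint torques, N m; "eef_pos": TCP position; "ee_rot": TCP orientation; "force": force on the tool from outside, world axes, zero at the start; "moment": the same for the moment, N m; "width": finger opening in m.
Only numpy, scipy, OpenCV 4.12 (cv2) and the standard library are available. Lean on these libraries where they do the work, as an engineer would, in place of code of your own. Each camera call takes 0.05 s, during which the arm holds its last target. There are 200 camera calls.

## Working session

There is one attempt and no reset: what is moved stays moved. The work goes in short steps, Python scripts to look and compute and a tool call to move; the robot and the scene stay as the last step left them, time stands still between calls to the robot, and variables do not carry over. Pictures are saved under pics/ and viewed, about 8 in all and at most 12, crops included, and the job is handed in when it is done.

Besides the shell and the picture viewer there is one more tool, called after ">>>" by a JSON object that holds its "api" and its "payload". drive_tool: Moves the arm, as the interface text tells. Its arguments: {"type":"object","properties":{"rows":{"type":"array"},"newtons":{"type":"number"}},"required":["rows"]}

```bash
ls; mkdir -p pics; cat > h.py <<'E'
import numpy as np, cv2
from station import get_state, grab_frame, job_done, regions_of
from scipy.spatial.transform import Rotation as R
def toolT(s):
    T=np.eye(4); T[:3,:3]=R.from_euler('xyz',s['ee_rot']).as_matrix(); T[:3,3]=s['eef_pos']; return T
def camT(f,s=None): return f['T'] if 'T' in f else toolT(s)@f['hand_eye']
def rays(f,px,s=None):
    px=np.asarray(px,float).reshape(-1,2)
    d=np.c_[(px[:,0]-f['cx'])/f['fx'],(px[:,1]-f['cy'])/f['fy']]
    u=d.copy()
    for _ in range(20): u=d/(1+f['k1']*(u**2).sum(1,keepdims=True))
    T=np.asarray(camT(f,s)); v=np.c_[u,np.ones(len(u))]@T[:3,:3].T
    return T[:3,3],v
def onz(f,px,z,s=None):
    o,v=rays(f,px,s); return o+v*((z-o[2])/v[:,2])[:,None]
def proj(f,P,s=None):
    T=np.linalg.inv(np.asarray(camT(f,s))); p=np.asarray(P,float).reshape(-1,3)@T[:3,:3].T+T[:3,3]
    u=p[:,:2]/p[:,2:]; u=u*(1+f['k1']*(u**2).sum(1,keepdims=True))
    return u*[f['fx'],f['fy']]+[f['cx'],f['cy']]
E
python3 - <<'E'
from h import *
s=get_state(); print({k:np.round(v,3) for k,v in s.items()})
fs={n:grab_frame(n) for n in('top','side','wrist')}
for n,f in fs.items():
    cv2.imwrite(f'pics/{n}0.png',f['img'])
    print(n,np.round(camT(f,s),3).tolist(),f['fx'],f['k1'])
    for th in('scale_plate','pull_stand','pull_knob'):
        for r in regions_of(f,th): print(n,th,round(r['confidence'],2),r['box'],r['pixels'].sum())
i=fs['top']['img'];j=fs['side']['img']
cv2.imwrite('pics/both.png',np.vstack([cv2.resize(i,(400,300)),cv2.resize(j,(400,300))]))
E
```

```text
pics
{'t': np.float64(0.0), 'q': array([-0.863,  0.359,  0.011, -0.   , -1.224, -0.288]), 'qd': array([-0.   ,  0.002, -0.   , -0.001,  0.   , -0.   ]), 'joint_efforts': array([ 0.0000e+00, -5.8272e+01,  2.9304e+01,  6.9970e+00,  7.0000e-03,
       -0.0000e+00]), 'eef_pos': array([ 0.275, -0.616,  0.226]), 'ee_rot': array([-1.569,  0.   ,  0.42 ]), 'force': array([-0.738, -0.028, -0.243]), 'moment': array([-0.012, -0.057, -0.01 ]), 'width': np.float64(0.088)}
top [[0.017, -0.988, 0.15, 0.427], [-0.999, -0.012, 0.035, -0.074], [-0.033, -0.151, -0.988, 1.072], [0.0, 0.0, 0.0, 1.0]] 520.9566693442778 -0.1031843283414916
top scale_plate 0.8 [314.1, 304.3, 355.0, 349.5] 1169
top scale_plate 0.78 [360.6, 209.4, 405.8, 255.9] 1149
top scale_plate 0.61 [388.7, 271.6, 428.0, 306.3] 1138
top pull_stand 0.59 [271.8, 175.9, 340.9, 290.1] 4735
top pull_stand 0.27 [279.2, 266.1, 298.1, 285.7] 186
top pull_knob 0.72 [278.1, 264.5, 295.6, 286.5] 233
side [[-0.923, -0.248, 0.294, 0.206], [-0.384, 0.616, -0.688, 0.76], [-0.011, -0.748, -0.664, 0.875], [0.0, 0.0, 0.0, 1.0]] 562.9355399180163 -0.11179568467955903
side scale_plate 0.93 [350.3, 205.6, 389.4, 238.2] 710
side scale_plate 0.93 [301.6, 207.1, 338.7, 236.9] 709
side scale_plate 0.8 [364.9, 255.1, 402.5, 283.6] 947
side pull_stand 0.98 [241.5, 222.3, 337.2, 295.7] 3891
side pull_knob 0.8 [316.4, 252.2, 339.9, 270.1] 244
wrist [[-0.407, 0.886, 0.223, 0.215], [0.913, 0.394, 0.102, -0.642], [0.002, 0.245, -0.97, 0.383], [0.0, 0.0, 0.0, 1.0]] 345.9556404091964 0.004678532743255502
```

View pics/top0.png

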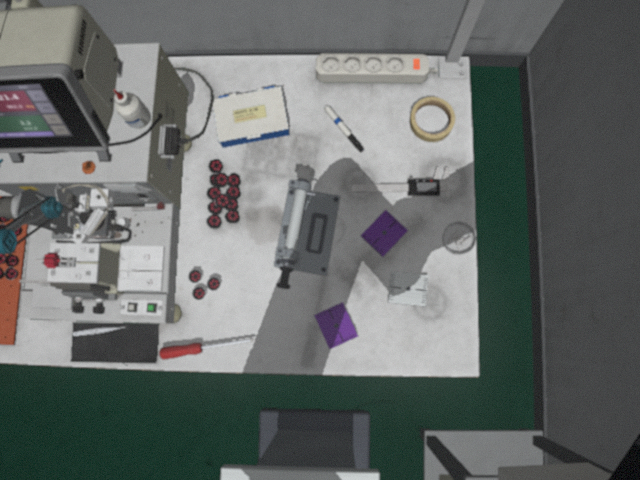

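View pics/side0.png

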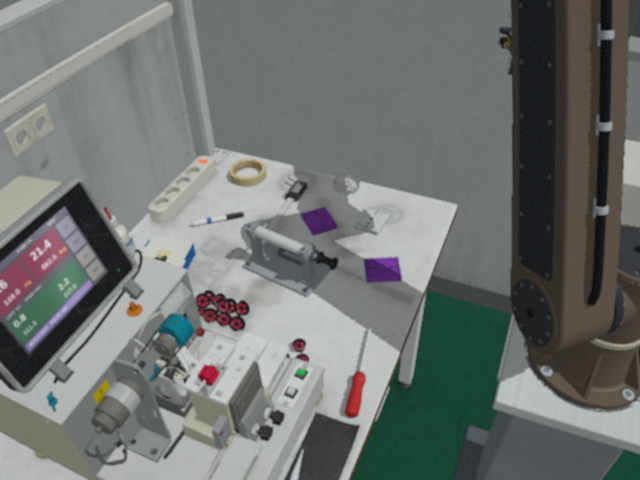

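Candidates in top view: purple (336,326), purple (384,232), pale (408,290). The pale one should be the aluminium plate. I'll enlarge it to confirm and measure the stand.

```bash
python3 - <<'E'
from h import *
f=grab_frame('top'); g=grab_frame('side')
a=cv2.resize(f['img'][150:330,255:475],None,fx=3.4,fy=3.4,interpolation=cv2.INTER_CUBIC)
cv2.imwrite('pics/crop1.png',a[:600])
b=cv2.resize(g['img'][190:310,235:405],None,fx=4.7,fy=4.7,interpolation=cv2.INTER_CUBIC); cv2.imwrite('pics/crop2.png',b)
for th,z in(('scale_plate',.012),('pull_stand',.09),('pull_knob',.09),('screw_dish',.01),('calliper',.01)):
    for r in regions_of(f,th):
        m=r['pixels'].astype(np.uint8)
        ys,xs=np.nonzero(m); c=[xs.mean(),ys.mean()]
        bx=cv2.boxPoints(cv2.minAreaRect(np.c_[xs,ys].astype(np.float32)))
        print(th,round(r['confidence'],2),np.round(c),np.round(onz(f,c,z)[0],3),np.round(onz(f,bx,z)[:,:2],3).tolist())
E
```

```text
scale_plate 0.86 [336. 325.] [ 0.439 -0.069  0.012] [[0.459, -0.022], [0.489, -0.083], [0.418, -0.117], [0.389, -0.056]]
scale_plate 0.84 [408. 289.] [ 0.515 -0.214  0.012] [[0.486, -0.173], [0.551, -0.18], [0.544, -0.256], [0.48, -0.248]]
scale_plate 0.78 [384. 232.] [ 0.63  -0.165  0.012] [[0.627, -0.116], [0.681, -0.169], [0.634, -0.215], [0.58, -0.162]]
pull_stand 0.8 [306. 231.] [ 0.617 -0.009  0.09 ] [[0.511, 0.06], [0.727, 0.027], [0.708, -0.08], [0.493, -0.044]]
pull_knob 0.72 [285. 277.] [0.527 0.03  0.09 ] [[0.509, 0.044], [0.55, 0.038], [0.546, 0.015], [0.505, 0.021]]
pull_knob 0.54 [408. 289.] [ 0.508 -0.203  0.09 ] [[0.481, -0.165], [0.541, -0.17], [0.536, -0.243], [0.476, -0.237]]
screw_dish 0.58 [458. 238.] [ 0.622 -0.319  0.01 ] [[0.654, -0.284], [0.655, -0.357], [0.59, -0.355], [0.589, -0.283]]
calliper 0.85 [416. 186.] [ 0.731 -0.233  0.01 ] [[0.767, -0.101], [0.769, -0.306], [0.708, -0.304], [0.706, -0.101]]
calliper 0.56 [408. 288.] [ 0.516 -0.214  0.01 ] [[0.484, -0.174], [0.551, -0.178], [0.548, -0.254], [0.48, -0.25]]
```

View pics/crop1.png

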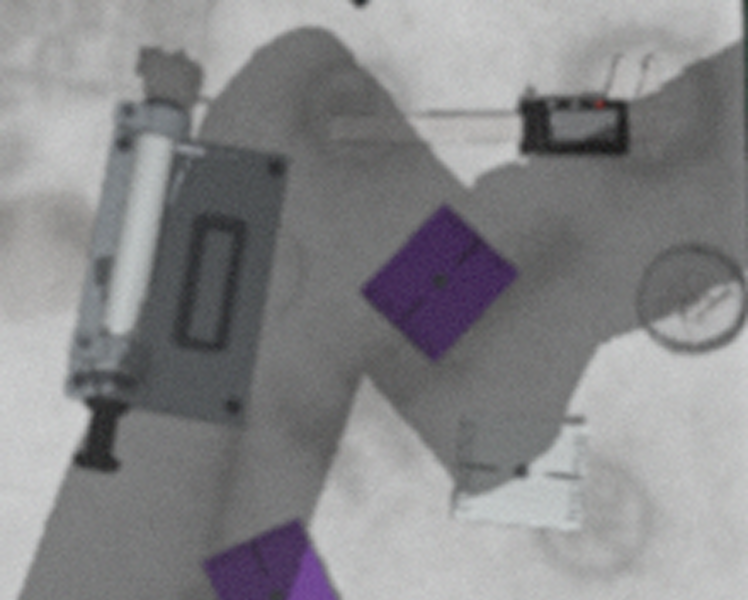

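The pale plate at (408,289) (crop ~(520,470)) is bare aluminium with black lines on its left and right edges, lying flat. It fits the description; the other two are purple decoys. Next I'll go above it and look from near.

>>> {"api": "drive_tool", "payload": {"rows": [[[0.4, 0.5, 0], 0.336, 1], [[0.8, 1, 0], 0.672, 1], [[0.8, 1, 0], 0.672, 1], [[0.8, 1, 0], 0.672, 1], [[0.8, 1, 0], 0.672, 1], [[0.8, 1, 0], 0.672, 1], [[0.8, 1, 0], 0.672, 1], [[0.8, 1, 0], 0.672, 1], [[0.8, 1, 0], 0.672, 1], [[0.8, 1, 0], 0.672, 1], [[0.8, 1, 0], 0.672, 1], [[0.8, 1, 0], 0.672, 1]], "newtons": 5}}

```text
t: 2.15
eef_pos: [0.5144, -0.3172, 0.2266]
ee_rot: [-1.571, 0.0, 1.474]
force: [-0.4, -0.6, -0.1]
width: 0.0876
```

```bash
cat > m.py <<'E'
from h import *
def show(name):
    s=get_state(); f=grab_frame('wrist'); cv2.imwrite(f'pics/{name}.png',f['img'])
    print('pos',np.round(s['eef_pos'],4),'rot',np.round(s['ee_rot'],4),'F',np.round(s['force'],1),'w',s['width'],'t',s['t'])
    return s,f
def regs(f,s,things):
    for th,z in things:
        for r in regions_of(f,th):
            ys,xs=np.nonzero(r['pixels']); c=[xs.mean(),ys.mean()]
            bx=cv2.boxPoints(cv2.minAreaRect(np.c_[xs,ys].astype(np.float32)))
            print(th,round(r['confidence'],2),np.round(c),np.round(onz(f,c,z,s)[0],4),np.round(onz(f,bx,z,s)[:,:2],4).tolist())
E
python3 - <<'E'
from m import *
s,f=show('w1'); regs(f,s,(('scale_plate',.012),('pull_knob',.09),('pull_stand',.008)))
E
```

```text
pos [ 0.5144 -0.3172  0.2266] rot [-1.5707  0.      1.4739] F [-0.4 -0.6 -0.1] w 0.08760936943661621 t 2.15
scale_plate 0.97 [246. 349.] [ 0.624  -0.1666  0.012 ] [[0.6609, -0.1966], [0.5785, -0.1886], [0.585, -0.1381], [0.6698, -0.1464]]
scale_plate 0.76 [331. 291.] [ 0.5146 -0.231   0.012 ] [[0.5434, -0.2577], [0.4814, -0.2517], [0.4872, -0.1732], [0.5522, -0.1795]]
pull_knob 0.51 [332. 290.] [ 0.513  -0.2627  0.09  ] [[0.5359, -0.2837], [0.4869, -0.2789], [0.4915, -0.2168], [0.5428, -0.2218]]
```

View pics/w1.png

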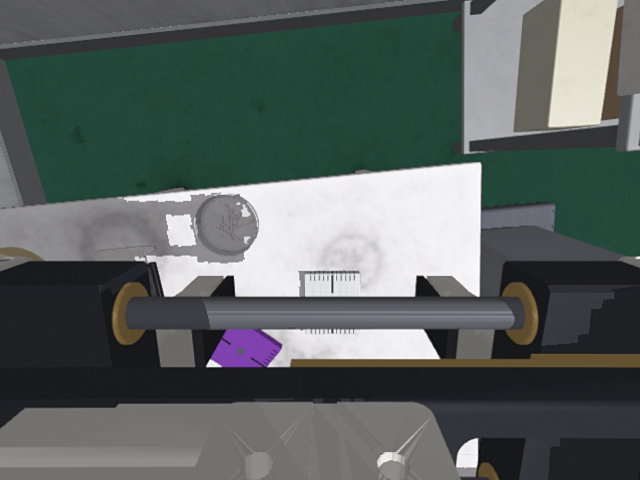

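View: wrist picture shows the plate at (331,291) between the open fingers, its lined edges up and down in the picture. Position agrees with the top view: centre (0.5155,-0.215), yaw about -6°. I'll grip near its right end across the 64 mm, then swing it upright.

>>> {"api": "drive_tool", "payload": {"rows": [[[-0.006, 0.244, 0], 0, 1], [[-0.006, 0.244, -0.2], 0, 1], [[-0.006, 0.244, -0.4], 0, 1], [[-0.006, 0.244, -0.55], 0, 1], [[-0.006, 0.244, -0.66], 0, 1], [[-0.006, 0.244, -0.72], 0, 1], [[-0.006, 0.244, -0.745], 0, 1], [[-0.006, 0.244, -0.745], 0, 0.65], [[-0.006, 0.244, -0.745], 0, 0.65], [[-0.006, 0.244, -0.745], 0, 0.65], [[-0.006, 0.244, -0.745], 0, 0.65], [[-0.006, 0.244, -0.745], 0, 0.65]], "newtons": 4}}

```text
t: 3.55
eef_pos: [0.5141, -0.2434, 0.0043]
ee_rot: [-1.573, 0.0, 1.476]
force: [0.2, 0.5, 5.9]
width: 0.0637
```

>>> {"api": "drive_tool", "payload": {"rows": [[[0, 0.002, 0.03], 0, 0.65], [[0.001, 0.008, 0.058], 0, 0.65], [[0.002, 0.018, 0.086], 0, 0.65], [[0.003, 0.03, 0.112], 0, 0.65], [[0.005, 0.046, 0.136], 0, 0.65], [[0.006, 0.065, 0.158], 0, 0.65], [[0.006, 0.065, 0.158], 0, 0.65]], "newtons": 4}}

```text
t: 4.25
eef_pos: [0.5159, -0.2231, 0.0517]
ee_rot: [-1.573, 0.0, 1.476]
force: [-0.3, -1.6, 1.3]
width: 0.0637
```

```bash
python3 - <<'E'
from m import *
s,f=show('w2'); g=grab_frame('side')
p=proj(g,s['eef_pos'])[0].astype(int); print(p)
c=g['img'][p[1]-70:p[1]+50,p[0]-80:p[0]+80]
a=cv2.resize(c,(640,480),interpolation=cv2.INTER_CUBIC)
cv2.imwrite('pics/w2c.png',np.hstack([cv2.resize(a,(400,300)),cv2.resize(f['img'],(400,300))]))
E
```

```text
pos [ 0.5159 -0.2231  0.0517] rot [-1.5727e+00  1.0000e-04  1.4763e+00] F [-0.3 -1.6  1.3] w 0.06366251427645307 t 4.25
[372 203]
```

View pics/w2c.png

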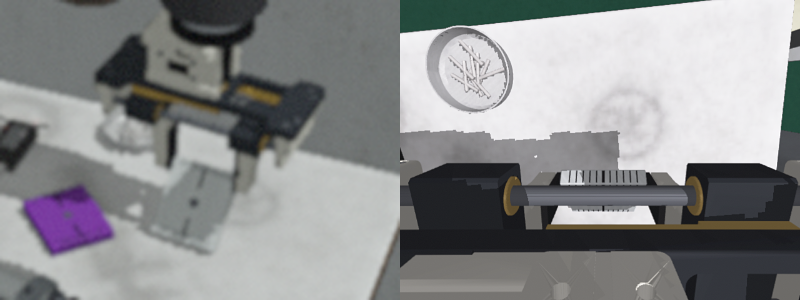

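The plate tilts between the fingers with its far edge resting on the bench (left crop at (190,205)). I'll continue the arc.

>>> {"api": "drive_tool", "payload": {"rows": [[[0.002, 0.022, 0.019], 0, 0.65], [[0.005, 0.046, 0.035], 0, 0.65], [[0.008, 0.072, 0.048], 0, 0.65], [[0.01, 0.1, 0.058], 0, 0.65], [[0.013, 0.13, 0.064], 0, 0.65], [[0.016, 0.157, 0.066], 0, 0.65], [[0.016, 0.157, 0.066], 0, 0.65]], "newtons": 4}}

```text
t: 5.05
eef_pos: [0.5201, -0.1755, 0.0704]
ee_rot: [-1.571, -0.0, 1.477]
force: [0.2, -1.0, -0.7]
width: 0.0642
```

```bash
python3 - <<'E'
from m import *
s,f=show('w3'); g=grab_frame('side'); t=grab_frame('top')
p=proj(g,s['eef_pos'])[0].astype(int); print(p)
c=g['img'][p[1]-45:p[1]+45,p[0]-60:p[0]+60]
a=cv2.resize(c,(400,300),interpolation=cv2.INTER_CUBIC)
b=cv2.resize(t['img'][160:310,265:465],(400,300),interpolation=cv2.INTER_CUBIC)
cv2.imwrite('pics/w3c.png',np.vstack([np.hstack([a,cv2.resize(f['img'],(400,300))]),np.hstack([b,b*0])]))
regs(f,s,(('pull_knob',.09),('pull_stand',.008)))
E
```

```text
pos [ 0.5201 -0.1755  0.0704] rot [-1.5710e+00 -1.0000e-04  1.4766e+00] F [ 0.2 -1.  -0.7] w 0.06415351715660511 t 5.05
[364 208]
```

View pics/w3c.png

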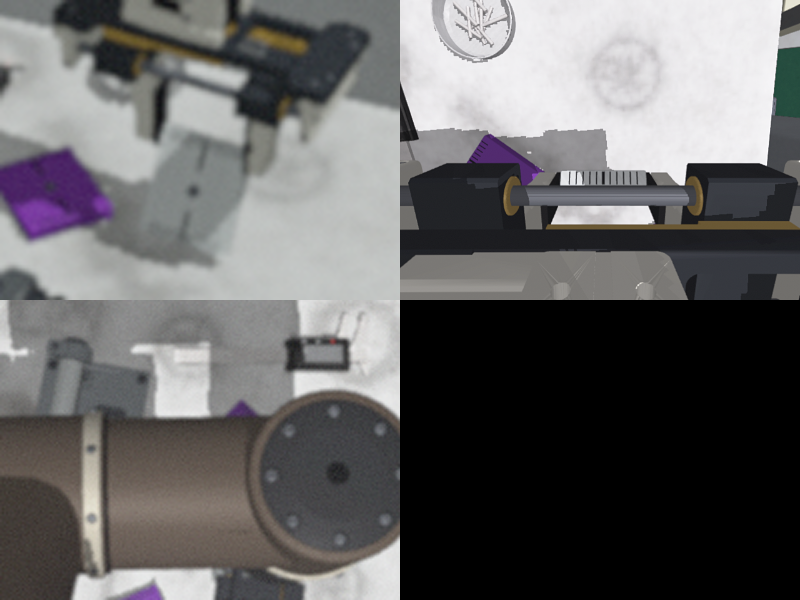

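```bash
python3 - <<'E'
from m import *
g=grab_frame('side'); s=get_state()
px=lambda u,v:(304+u*.3,163+v*.3)
print('bottom z0',onz(g,[px(140,240),px(235,252)],0).round(4))
print('top z.078',onz(g,[px(172,130),px(245,150)],.078).round(4))
print('dot z.038',onz(g,[px(193,190)],.038).round(4))
for r in regions_of(g,'scale_plate'):
    ys,xs=np.nonzero(r['pixels']); print(r['confidence'],r['box'],cv2.convexHull(np.c_[xs,ys].astype(np.int32))[:,0][::3].tolist())
# model projection for tilt angles, bottom front edge pivot
e=np.array([np.cos(-.1),np.sin(-.1),0]);n=np.array([.1,.995,0])
yb=-.172
E
```

```text
bottom z0 [[ 0.5549 -0.1511  0.    ]
 [ 0.4892 -0.164   0.    ]]
top z.078 [[ 0.5444 -0.1824  0.078 ]
 [ 0.4913 -0.1806  0.078 ]]
dot z.038 [[ 0.5247 -0.1731  0.038 ]]
0.84 [363.5, 256.5, 403.1, 282.2] [[402, 279], [386, 282], [365, 275], [364, 258], [395, 256], [402, 276]]
0.65 [302.0, 205.4, 336.4, 236.0] [[337, 225], [317, 234], [302, 218], [302, 212], [323, 206], [327, 208], [336, 222]]
0.6 [346.1, 197.9, 376.1, 243.9] [[378, 219], [371, 239], [347, 231], [353, 203], [360, 200], [377, 206]]
```

Side view puts the bottom edge at y≈-0.157 and the top at ≈-0.181: still about 17° short of upright, because the edge slid a little. I'll drag on with a light grip while the edge rests on the bench.

>>> {"api": "drive_tool", "payload": {"rows": [[[0, 0, -0.008], 0, 0.65], [[0.002, 0.02, -0.006], 0, 0.65], [[0.004, 0.04, -0.003], 0, 0.65], [[0.006, 0.06, 0], 0, 0.65], [[0.008, 0.08, 0.002], 0, 0.65], [[0.008, 0.08, 0.002], 0, 0.65]], "newtons": 3}}

```text
t: 6.0
eef_pos: [0.5226, -0.1517, 0.0711]
ee_rot: [-1.571, -0.0, 1.476]
force: [-0.4, -0.8, -2.4]
width: 0.064
```

```bash
cat > tilt.py <<'E'
from m import *
from scipy.optimize import minimize
def tilt(show_=True):
    s=get_state(); g=grab_frame('side'); p=proj(g,s['eef_pos'])[0]
    best=None
    for r in regions_of(g,'scale_plate'):
        b=r['box']; c=np.array([(b[0]+b[2])/2,(b[1]+b[3])/2])
        if np.linalg.norm(c-p)<35: best=r
    if best is None: print('none'); return g,None
    m=best['pixels']; print('conf',best['confidence'],best['box'])
    yaw=s['ee_rot'][2]-np.pi/2; e=np.array([np.cos(yaw),np.sin(yaw),0]); n=np.array([-e[1],e[0],0])
    # grip point 5 mm above TCP, plate centre at distance 29 below along the plate
    def poly(th,off,h):
        G=s['eef_pos']+np.array([0,0,.005])+e*off; d=np.array([0,0,-1])*np.cos(th)+n*np.sin(th); q=np.cross(e,d)
        C=G+d*h
        P=[C+e*a*.032+d*b*.038+q*c*.006 for a in(-1,1) for b in(-1,1) for c in(-1,1)]
        return cv2.convexHull(proj(g,P).astype(np.float32)),P
    def cost(x):
        h,_=poly(*x); M=np.zeros((1920,2560),np.uint8)
        cv2.fillConvexPoly(M,np.round(h*4).astype(np.int32),1); M=cv2.resize(M,(640,480),interpolation=cv2.INTER_AREA)
        M=M>0; return 1-(M&m).sum()/(M|m).sum()
    gr=[(cost((t,o,h)),t,o,h) for t in np.radians(range(-20,41,2)) for o in(-.003,0,.003) for h in(.024,.027,.03)]
    b=min(gr); print('IoU',1-b[0],'tilt deg',np.degrees(b[1]),b[2:], 'min z',min(q[2] for q in poly(*b[1:])[1]))
    print([ (round(np.degrees(t)),round(min(x[0] for x in gr if x[1]==t),3)) for t in np.radians(range(-20,41,4))])
    return g,b
E
python3 -c "
from tilt import *
s=get_state();print(np.round(s['eef_pos'],4),np.round(s['force'],1),s['t'])
g,b=tilt()
p=proj(g,s['eef_pos'])[0].astype(int);print(p)
c=g['img'][p[1]-45:p[1]+60,p[0]-90:p[0]+50];cv2.imwrite('pics/w4.png',cv2.resize(c,(800,600),interpolation=cv2.INTER_CUBIC))
"
```

```text
[ 0.5226 -0.1517  0.0711] [-0.4 -0.8 -2.4] 6.0
conf 0.93 [344.6, 203.6, 374.1, 244.1]
IoU 0.9311475409836065 tilt deg 10.0 (-0.003, 0.03) min z 0.008102799801273328
[(-20, np.float64(0.418)), (-16, np.float64(0.357)), (-12, np.float64(0.303)), (-8, np.float64(0.262)), (-4, np.float64(0.209)), (0, np.float64(0.155)), (4, np.float64(0.124)), (8, np.float64(0.085)), (12, np.float64(0.079)), (16, np.float64(0.123)), (20, np.float64(0.151)), (24, np.float64(0.175)), (28, np.float64(0.199)), (32, np.float64(0.219)), (36, np.float64(0.234)), (40, np.float64(0.243))]
[359 214]
```

View pics/w4.png

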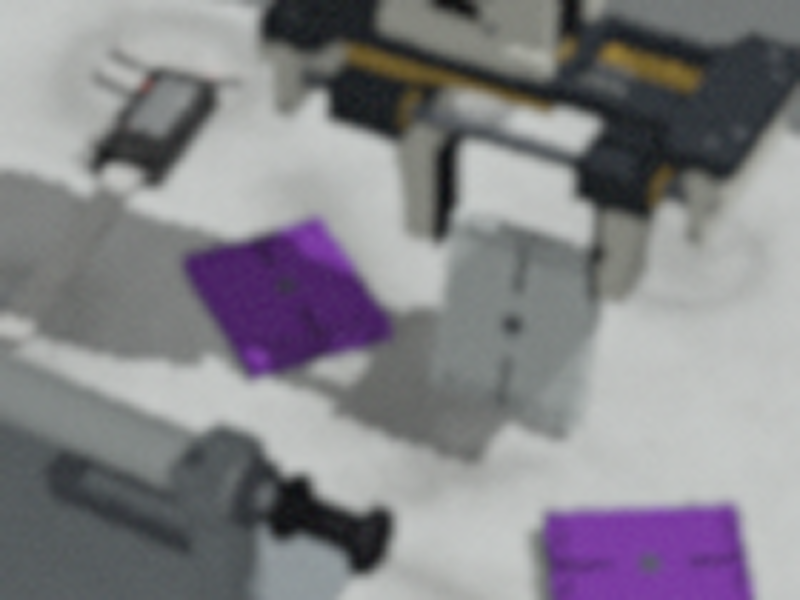

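The plate now hangs about 10° off upright, its bottom around 8 mm above the bench. One more press-and-drag, and meanwhile I'll measure the stand from the first pictures.

>>> {"api": "drive_tool", "payload": {"rows": [[[0, 0, -0.015], 0, 0.65], [[0, 0, -0.03], 0, 0.65], [[0.002, 0.02, -0.029], 0, 0.65], [[0.004, 0.04, -0.028], 0, 0.65], [[0.006, 0.06, -0.027], 0, 0.65], [[0.007, 0.066, -0.027], 0, 0.65], [[0.007, 0.066, -0.027], 0, 0.65]], "newtons": 3}}

```text
t: 6.8
eef_pos: [0.5243, -0.1322, 0.0626]
ee_rot: [-1.57, -0.0, 1.476]
force: [0.1, -1.0, -1.3]
width: 0.0639
```

```bash
python3 - <<'E'
from tilt import *
s=get_state();print(np.round(s['eef_pos'],4),np.round(s['force'],1),s['t'])
g,b=tilt()
t=grab_frame('top')
t0=dict(t);t0['img']=cv2.imread('pics/top0.png')
P=lambda u,v:(255+u/3.4-.35,150+v/3.4-.35)
def L(n,pts,z): print(n,onz(t,[P(*p) for p in pts],z)[:,:2].round(4).tolist())
L('knob ends .09',[(97,463),(105,402)],.09)
L('slot outer .024',[(200,211),(246,218),(224,352),(176,345)],.024)
L('slot inner .017',[(206,222),(236,227),(216,343),(187,338)],.017)
L('base corners .008',[(288,157),(240,424)],.008)
L('tube top .102',[(152,137),(118,332)],.102)
# enlarged images for fitting
a=cv2.resize(t0['img'][165:295,262:352],None,fx=4.4,fy=4.4,interpolation=cv2.INTER_CUBIC)
g0=cv2.imread('pics/side0.png')
b=cv2.resize(g0[215:300,235:345],None,fx=3.6,fy=3.6,interpolation=cv2.INTER_CUBIC)
o=np.zeros((572,800,3),np.uint8);o[:a.shape[0],:a.shape[1]]=a;o[:b.shape[0],400:400+b.shape[1]]=b
cv2.imwrite('pics/st.png',o)
E
```

```text
[ 0.5243 -0.1322  0.0626] [ 0.1 -1.  -1.3] 6.8
conf 0.89 [341.2, 208.6, 370.4, 249.2]
IoU 0.8874560375146542 tilt deg 0.0 (-0.003, 0.024) min z 0.00563294489765076
[(-20, np.float64(0.367)), (-16, np.float64(0.305)), (-12, np.float64(0.248)), (-8, np.float64(0.186)), (-4, np.float64(0.138)), (0, np.float64(0.113)), (4, np.float64(0.13)), (8, np.float64(0.168)), (12, np.float64(0.197)), (16, np.float64(0.228)), (20, np.float64(0.256)), (24, np.float64(0.285)), (28, np.float64(0.303)), (32, np.float64(0.323)), (36, np.float64(0.335)), (40, np.float64(0.347))]
knob ends .09 [[0.5104, 0.0318], [0.5447, 0.0283]]
slot outer .024 [[0.67, -0.0194], [0.6659, -0.0474], [0.5837, -0.0355], [0.5876, -0.0066]]
slot inner .017 [[0.6647, -0.0228], [0.6618, -0.0412], [0.5902, -0.0303], [0.593, -0.0127]]
base corners .008 [[0.7084, -0.0723], [0.5423, -0.0453]]
tube top .102 [[0.6946, 0.0046], [0.5825, 0.0209]]
```

View pics/st.png

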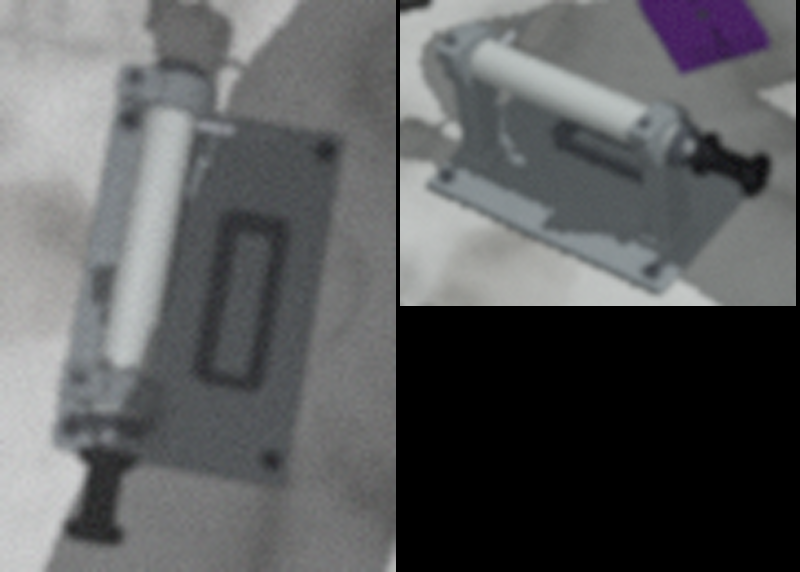

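Fit now shows 0° tilt: the plate stands. Stand features agree on origin ≈(0.633,0.0135), yaw ≈-8.7°, so slot ≈(0.627,-0.026). I'll tighten the grip, lift and carry it to hover over the shoe.

>>> {"api": "drive_tool", "payload": {"rows": [[[0, 0, 0], 0, 0.65], [[0, 0, 0], 0, 0.65], [[0, 0, 0.12], -0.018, 0.65], [[0, 0, 0.24], -0.036, 0.65], [[0.1, 0.1, 0.24], -0.036, 0.65], [[0.2, 0.21, 0.24], -0.036, 0.65], [[0.28, 0.29, 0.24], -0.036, 0.65], [[0.342, 0.354, 0.24], -0.036, 0.65], [[0.342, 0.354, 0.24], -0.036, 0.65], [[0.342, 0.354, 0.18], -0.036, 0.65], [[0.342, 0.354, 0.14], -0.036, 0.65], [[0.342, 0.354, 0.14], -0.036, 0.65]], "newtons": 10}}

```text
t: 8.15
eef_pos: [0.6251, -0.0272, 0.1025]
ee_rot: [-1.567, 0.001, 1.418]
force: [-0.7, -0.5, -1.7]
width: 0.0637
```

```bash
python3 - <<'E'
from tilt import *
s,f=show('w5'); g,b=tilt()
p=proj(g,s['eef_pos'])[0].astype(int);print(p)
# overlay: mouth rim and seat walls
ex=np.array([np.cos(-.152),np.sin(-.152)]);ey=np.array([-ex[1],ex[0]]);c=np.array([.627,-.026])
a=g['img'].copy()
sc=6;x0,y0=p[0]-70,p[1]-40
c1=cv2.resize(a[y0:y0+90,x0:x0+115],None,fx=sc,fy=sc,interpolation=cv2.INTER_CUBIC)
for z,w,h,col in((.024,.079,.027,(0,0,255)),(.017,.069,.0165,(0,255,0))):
    q=[(*(c+ex*i*w/2+ey*j*h/2),z) for i,j in((-1,-1),(1,-1),(1,1),(-1,1))]
    cv2.polylines(c1,[np.round((proj(g,q)-[x0,y0]+.5)*sc).astype(np.int32)],True,col,1)
cv2.imwrite('pics/w5c.png',c1)
E
```

```text
pos [ 0.6251 -0.0272  0.1025] rot [-1.5668e+00  1.2000e-03  1.4180e+00] F [-0.7 -0.5 -1.7] w 0.06374106862847534 t 8.15
conf 0.62 [313.8, 214.5, 335.4, 237.2]
IoU 0.0 tilt deg -20.0 (-0.003, 0.024) min z 0.048506547036028094
[(-20, np.float64(1.0)), (-16, np.float64(1.0)), (-12, np.float64(1.0)), (-8, np.float64(1.0)), (-4, np.float64(1.0)), (0, np.float64(1.0)), (4, np.float64(1.0)), (8, np.float64(1.0)), (12, np.float64(1.0)), (16, np.float64(1.0)), (20, np.float64(1.0)), (24, np.float64(1.0)), (28, np.float64(1.0)), (32, np.float64(1.0)), (36, np.float64(1.0)), (40, np.float64(1.0))]
[293 226]
```

View pics/w5c.png

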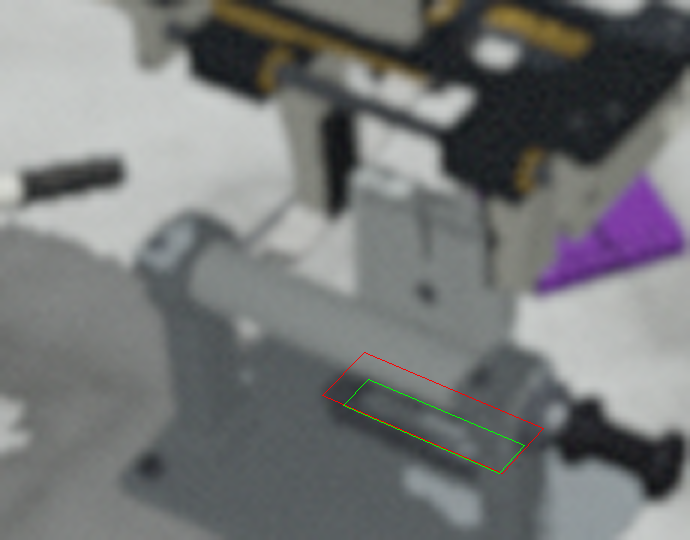

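The plate hangs upright, centre line at crop (425,230), beside the tube over the slot; the model overlay lies on the shoe. Now a slow descent into the mouth.

>>> {"api": "drive_tool", "payload": {"rows": [[[0.005, 0.003, 0], 0, 0.65], [[0.005, 0.003, -0.02], 0, 0.65], [[0.005, 0.003, -0.04], 0, 0.65], [[0.005, 0.003, -0.055], 0, 0.65], [[0.005, 0.003, -0.065], 0, 0.65], [[0.005, 0.003, -0.075], 0, 0.65], [[0.005, 0.003, -0.075], 0, 0.65]], "newtons": 6}}

```text
t: 9.0
eef_pos: [0.6282, -0.0257, 0.0817]
ee_rot: [-1.57, 0.0, 1.419]
force: [-0.4, -0.2, -1.6]
width: 0.0638
```

```bash
python3 - <<'E'
from m import *
s=get_state();print(np.round(s['eef_pos'],4),np.round(s['force'],1),np.round(s['moment'],2),s['width'],s['t'])
E
```

```text
[ 0.6282 -0.0257  0.0817] [-0.4 -0.2 -1.6] [ 0.03  0.13 -0.02] 0.06384818241880047 9.0
```

>>> {"api": "drive_tool", "payload": {"rows": [[[0, 0, -0.01], 0, 0.65], [[0, 0, -0.018], 0, 0.65], [[0, 0, -0.026], 0, 0.65], [[0, 0, -0.034], 0, 0.65], [[0, 0, -0.04], 0, 0.65], [[0, 0, -0.04], 0, 0.65]], "newtons": 4}}

```text
t: 9.6
eef_pos: [0.6285, -0.0257, 0.0702]
ee_rot: [-1.571, 0.0, 1.419]
force: [0.1, -0.6, -2.3]
width: 0.064
```

>>> {"api": "drive_tool", "payload": {"rows": [[[0, 0, -0.005], 0, 0.65], [[0, 0, -0.01], 0, 0.65], [[0, 0, -0.015], 0, 0.65], [[0, 0, -0.015], 0, 0.65]], "newtons": 4}}

```text
t: 10.0
eef_pos: [0.6287, -0.0257, 0.0665]
ee_rot: [-1.571, -0.0, 1.419]
force: [-2.2, -0.0, 4.1]
width: 0.0642
```

```bash
python3 - <<'E'
from m import *
s,f=show('w6')
g=grab_frame('side');p=proj(g,s['eef_pos'])[0].astype(int);x0,y0=p[0]-60,p[1]-35
c1=cv2.resize(g['img'][y0:y0+75,x0:x0+100],(400,300),interpolation=cv2.INTER_CUBIC)
w=cv2.resize(f['img'][200:380,200:440],(400,300),interpolation=cv2.INTER_CUBIC)
cv2.imwrite('pics/w6c.png',np.hstack([c1,w]))
E
```

```text
pos [ 0.6287 -0.0257  0.0665] rot [-1.5715 -0.      1.4191] F [-2.2 -0.   4.1] w 0.0641699208054329 t 10.0
```

View pics/w6c.png

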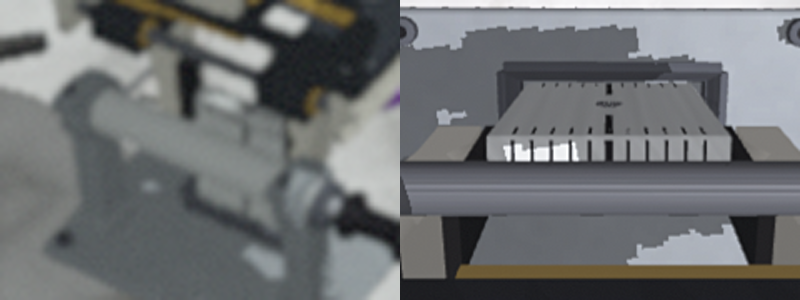

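Wrist view: plate is inside the shoe's mouth, its face with the dot (crop (608,104)) and lower edge (row 82) visible, top edge at row 135. I'll check its height and tilt numerically.

```bash
python3 - <<'E'
from m import *
s=get_state(); f=grab_frame('wrist')
P=lambda u,v:(200+u*.6,200+v*.6)
for n,a,b in(('top-y edge',(488,135),(731,135)),('top line ends low',(520,82),(707,82)),):
    for z in(.084,.02) if n[0]=='t' else ():
        q=onz(f,[P(*a),P(*b)],z,s); print(n,z,q.round(4).tolist(),'len',np.linalg.norm(q[0]-q[1]).round(4))
    zs=np.linspace(0,.12,241); l=[np.linalg.norm(np.diff(onz(f,[P(*a),P(*b)],z,s),axis=0)) for z in zs]
    print('z for 64mm',zs[np.argmin(abs(np.array(l)-.064))])
ex=np.array([np.cos(-.152),np.sin(-.152)]);ey=np.array([-ex[1],ex[0]]);c=np.array([.627,-.026])
loc=lambda q:np.c_[(q[:,:2]-c)@ex,(q[:,:2]-c)@ey]*1e3
print('rim outer .024',loc(onz(f,[P(499,62),P(725,62)],.024,s)).round(1).tolist())
print('top edge .084',loc(onz(f,[P(488,135),P(731,135)],.084,s)).round(1).tolist())
print('dot .046',loc(onz(f,[P(608,104)],.046,s)).round(1).tolist())
print('bottom .022/.024',loc(onz(f,[P(520,82),P(707,82)],.022,s)).round(1).tolist())
print('pred vertical seated px: topedge,dot,bottom@.024',[((proj(f,[*(c+ey*-.006),z],s)[0]-200)/.6).round(1).tolist() for z in(.084,.046,.024)])
E
```

```text
top-y edge 0.084 [[0.5552, -0.027, 0.084], [0.494, -0.0177, 0.084]] len 0.0619
top-y edge 0.02 [[0.5264, 0.0015, 0.02], [0.4371, 0.015, 0.02]] len 0.0903
z for 64mm 0.0795
top line ends low 0.084 [[0.5469, -0.04, 0.084], [0.5008, -0.033, 0.084]] len 0.0466
top line ends low 0.02 [[0.5141, -0.0174, 0.02], [0.4471, -0.0072, 0.02]] len 0.0679
z for 64mm 0.0315
rim outer .024 [[-102.2, -17.1], [-181.9, -17.1]]
top edge .084 [[-70.8, -11.9], [-132.7, -12.0]]
dot .046 [[-127.5, -8.4]]
bottom .022/.024 [[-111.7, -9.2], [-178.9, -9.2]]
pred vertical seated px: topedge,dot,bottom@.024 [[212.3, 156.2], [211.5, 110.7], [211.2, 91.8]]
```

```bash
python3 - <<'E'
from m import *
s=get_state(); f=grab_frame('wrist')
P=lambda u,v:(200+(u-400)*.6,200+v*.6)
zs=np.linspace(0,.12,241)
for n,a,b in(('top',(488,135),(731,135)),('low',(520,82),(707,82))):
    l=[np.linalg.norm(np.diff(onz(f,[P(*a),P(*b)],z,s),axis=0)) for z in zs]
    print(n,'z for 64mm',zs[np.argmin(abs(np.array(l)-.064))])
ex=np.array([np.cos(-.152),np.sin(-.152)]);ey=np.array([-ex[1],ex[0]]);c=np.array([.627,-.026])
loc=lambda q:np.c_[(q[:,:2]-c)@ex,(q[:,:2]-c)@ey]*1e3
for nm,px,z in(('rim outer',[(499,62),(725,62)],.024),('top edge',[(488,135),(731,135)],.084),('dot',[(608,104)],.046),('bottom',[(520,82),(707,82)],.022)):
    print(nm,z,loc(onz(f,[P(*p) for p in px],z,s)).round(1).tolist())
print('pred seated crop px',[((proj(f,[*(c+ey*-.006),z],s)[0]-200)/.6+[400,0]).round(1).tolist() for z in(.084,.046,.024)])
E
```

```text
top z for 64mm 0.0805
low z for 64mm 0.0335
rim outer 0.024 [[40.0, -17.0], [-40.5, -17.1]]
top edge 0.084 [[32.0, -11.8], [-30.5, -11.9]]
dot 0.046 [[1.1, -8.3]]
bottom 0.022 [[33.1, -9.1], [-34.7, -9.2]]
pred seated crop px [[612.3, 156.3], [611.5, 110.8], [611.2, 91.9]]
```

The plate sits centred between the rims (gap 8 mm vs 7.5 ideal), leaning ~4° to -y. I'll nudge the top 3 mm to +y, then let go gently.

>>> {"api": "drive_tool", "payload": {"rows": [[[0.001, 0.006, 0], 0, 0.65], [[0.002, 0.011, 0], 0, 0.65], [[0.002, 0.011, 0], 0, 0.65], [[0.002, 0.011, 0], 0, 0.75], [[0.002, 0.011, 0], 0, 0.77], [[0.002, 0.011, 0], 0, 0.79], [[0.002, 0.011, 0], 0, 0.79], [[0.002, 0.011, 0], 0, 0.79]], "newtons": 4}}

```text
t: 11.0
eef_pos: [0.629, -0.0224, 0.0656]
ee_rot: [-1.571, 0.0, 1.419]
force: [0.8, -0.1, -0.1]
width: 0.0692
```

```bash
python3 - <<'E'
from m import *
s,f=show('w7')
w=cv2.resize(f['img'][200:380,200:440],(720,540),interpolation=cv2.INTER_CUBIC)
cv2.imwrite('pics/w7c.png',w)
# edge profile along the centre column of plate (between lines)
for col in(305,318,333): print(col,cv2.cvtColor(f['img'],6)[225:300,col].tolist())
E
```

```text
pos [ 0.629  -0.0224  0.0656] rot [-1.5706e+00  1.0000e-04  1.4188e+00] F [ 0.8 -0.1 -0.1] w 0.0692439492778446 t 11.0
305 [102, 103, 103, 103, 103, 103, 92, 66, 63, 64, 65, 66, 62, 53, 53, 54, 53, 53, 69, 96, 112, 124, 124, 123, 122, 123, 123, 123, 123, 123, 123, 123, 123, 121, 121, 120, 120, 120, 120, 121, 120, 120, 120, 120, 119, 118, 119, 118, 119, 119, 119, 119, 119, 118, 118, 118, 119, 118, 118, 118, 119, 119, 119, 118, 118, 116, 115, 142, 200, 232, 234, 173, 64, 53, 61]
318 [103, 102, 102, 103, 103, 104, 92, 66, 63, 64, 66, 66, 63, 56, 53, 53, 53, 52, 62, 86, 113, 119, 113, 119, 122, 122, 122, 123, 123, 122, 123, 122, 123, 122, 122, 122, 123, 123, 123, 123, 122, 123, 122, 122, 122, 122, 122, 123, 123, 122, 122, 121, 122, 121, 121, 122, 122, 122, 121, 121, 121, 122, 122, 121, 122, 122, 119, 125, 140, 151, 146, 110, 56, 57, 66]
333 [103, 104, 103, 104, 104, 106, 98, 74, 63, 62, 65, 66, 62, 55, 54, 53, 52, 52, 64, 91, 107, 89, 52, 69, 102, 119, 119, 119, 119, 120, 120, 120, 120, 120, 120, 120, 121, 119, 114, 110, 119, 120, 120, 120, 120, 121, 121, 121, 121, 121, 121, 120, 119, 120, 120, 120, 119, 119, 119, 120, 118, 120, 120, 120, 120, 120, 119, 125, 139, 148, 143, 108, 55, 57, 66]
```

```bash
python3 - <<'E'
from m import *
s=get_state(); f=grab_frame('wrist')
ex=np.array([np.cos(-.152),np.sin(-.152)]);ey=np.array([-ex[1],ex[0]])
for dy in(0,-.002,-.004):
    c=np.array([.627,-.026])+ey*dy
    rim=proj(f,[*(c-ey*.0135),.024],s)[0]
    print(dy,'rim',rim.round(1),[(t,yo,[proj(f,[*(c+ey*(yo-.006-np.sin(np.radians(t))*(z-.008))),z],s)[0][1].round(1) for z in(.024,.046,.084)]) for t,yo in((0,0),(0,.002),(3,0),(-3,0))])
E
```

```text
0 rim [326.5 237.9] [(0, 0, [np.float64(250.1), np.float64(261.0), np.float64(287.2)]), (0, 0.002, [np.float64(253.4), np.float64(264.6), np.float64(291.6)]), (3, 0, [np.float64(248.8), np.float64(257.5), np.float64(278.5)]), (-3, 0, [np.float64(251.5), np.float64(264.6), np.float64(295.9)])]
-0.002 rim [326.5 234.6] [(0, 0, [np.float64(246.9), np.float64(257.4), np.float64(282.8)]), (0, 0.002, [np.float64(250.1), np.float64(261.0), np.float64(287.2)]), (3, 0, [np.float64(245.5), np.float64(253.9), np.float64(274.0)]), (-3, 0, [np.float64(248.3), np.float64(261.0), np.float64(291.5)])]
-0.004 rim [326.5 231.3] [(0, 0, [np.float64(243.6), np.float64(253.8), np.float64(278.4)]), (0, 0.002, [np.float64(246.9), np.float64(257.4), np.float64(282.8)]), (3, 0, [np.float64(242.3), np.float64(250.2), np.float64(269.5)]), (-3, 0, [np.float64(245.0), np.float64(257.4), np.float64(287.2)])]
```

View pics/w7c.png

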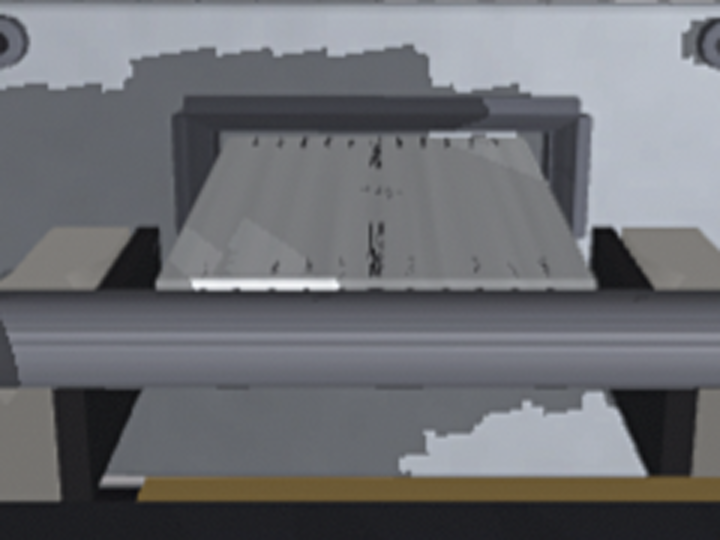

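```bash
cat > fit.py <<'E'
from m import *
from scipy.optimize import least_squares
ex=np.array([np.cos(-.152),np.sin(-.152)]);ey=np.array([-ex[1],ex[0]]);c=np.array([.627,-.026])
def pt(x,h,t,X,Y,Z,th):  # plate point: x along, h height above bottom edge, t thickness dir (+ = +y)
    a=np.radians(th); yy=Y+t*np.cos(a)+h*np.sin(a); zz=Z+h*np.cos(a)-t*np.sin(a)
    return [*(c+ex*(X+x)+ey*yy),zz]
def fit(f,s,obs):
    # obs: (x,h,t,u,v)
    def r(p): return np.concatenate([proj(f,pt(x,h,t,*p),s)[0]-[u,v] for x,h,t,u,v in obs])
    q=least_squares(lambda p:r(p*[1e-3,1e-3,1e-3,1]),[0,-3,8,0]); 
    print('X %.1f Y %.1f Zbottom %.1f mm tilt %.1f deg (+ = top to +y)'%tuple(q.x),'res',q.fun.round(1))
E
python3 - <<'E'
from fit import *
s=get_state(); f=grab_frame('wrist')
P=lambda u,v:(200+u/3-.33,200+v/3-.33)
T=-.006
fit(f,s,[(.032,.076,T,*P(157,280)),(-.032,.076,T,*P(597,280)),(0,.038,T,*P(380,190)),(0,.076,T,*P(375,280))])
loc=lambda q:np.c_[(q[:,:2]-c)@ex,(q[:,:2]-c)@ey]*1e3
print('rim',loc(onz(f,[P(172,96),P(590,96)],.024,s)).round(1).tolist(),'inner wall edge?',loc(onz(f,[P(219,131),P(550,131)],.017,s)).round(1).tolist())
g=grab_frame('side'); 
x0,y0=np.round(proj(g,[.627,-.026,.05])[0]).astype(int)-[50,45]
cv2.imwrite('pics/w8.png',cv2.resize(g['img'][y0:y0+75,x0:x0+100],(800,600),interpolation=cv2.INTER_CUBIC))
E
```

```text
X 0.7 Y -0.0 Zbottom 5.8 mm tilt 2.6 deg (+ = top to +y) res [ 0.1 -0.   0.1  0.  -1.  -0.   0.7 -0. ]
rim [[40.9, -17.3], [-41.1, -17.3]] inner wall edge? [[33.0, -8.4], [-34.7, -8.4]]
```

Fit: plate bottom ≈ on the floor (5.8±2 mm), lean ≈2.6° (within measuring error), centred with the inner walls; no load on the fingers. I'll withdraw straight up, then turn and move over towards the knob.

>>> {"api": "drive_tool", "payload": {"rows": [[[0, 0, 0.06], 0, 0.79], [[0, 0, 0.14], 0, 0.79], [[0, 0, 0.25], 0, 0.79], [[0, 0, 0.4], 0, 0.79], [[0, 0, 0.5], 0, 0.79], [[0, 0, 0.5], 0, 0.79]]}}

```text
t: 11.8
eef_pos: [0.6317, -0.0222, 0.2215]
ee_rot: [-1.579, -0.002, 1.419]
force: [0.3, 0.5, -0.0]
width: 0.0695
```

```bash
python3 - <<'E'
from m import *
s,f=show('w8b')
regs(f,s,(('scale_plate',.084),))
g=grab_frame('side')
for r in regions_of(g,'scale_plate'): print(r['confidence'],r['box'],r['pixels'].sum())
ex=np.array([np.cos(-.152),np.sin(-.152)]);ey=np.array([-ex[1],ex[0]]);c=np.array([.627,-.026])
print('pred top edge side',[proj(g,[*(c+ex*i+ey*j),.084],)[0].round(1).tolist() for i in(-.032,.032) for j in(-.006,.006)])
x0,y0=np.round(proj(g,[.627,-.026,.06])[0]).astype(int)-[50,40]
a=cv2.resize(g['img'][y0:y0+75,x0:x0+100],(400,300),interpolation=cv2.INTER_CUBIC)
b=cv2.resize(f['img'],(400,300)); cv2.imwrite('pics/w8c.png',np.hstack([a,b])); print(x0,y0)
E
```

```text
pos [ 0.6317 -0.0222  0.2215] rot [-1.5794 -0.0023  1.4195] F [ 0.3  0.5 -0. ] w 0.0694897581848822 t 11.8
scale_plate 0.79 [329. 222.] [ 0.6277 -0.0302  0.084 ] [[0.657, -0.0471], [0.5952, -0.0377], [0.5981, -0.0142], [0.6612, -0.0237]]
scale_plate 0.75 [305.  74.] [ 0.6289 -0.1496  0.084 ] [[0.6725, -0.1534], [0.6334, -0.1878], [0.5862, -0.1461], [0.6246, -0.1089]]
scale_plate 0.63 [505. 145.] [ 0.4764 -0.0723  0.084 ] [[0.5188, -0.082], [0.4598, -0.108], [0.4333, -0.0628], [0.4936, -0.0342]]
scale_plate 0.59 [448. 272.] [0.5289 0.0305 0.084 ] [[0.5484, 0.0402], [0.5465, 0.0157], [0.509, 0.0213], [0.5102, 0.0459]]
0.85 [301.2, 208.8, 337.0, 235.0] 626
0.69 [278.4, 225.8, 305.2, 262.1] 374
pred top edge side [[307.2, 237.1], [304.1, 240.4], [282.2, 226.9], [279.0, 230.1]]
244 202
```

Plate checks: its top edge in the wrist picture measures 63.8 mm long at z=84 mm, and the side view box matches the prediction within ~1.5 px. It stands seated. Now over to the knob, turning 90°.

>>> {"api": "drive_tool", "payload": {"rows": [[[-0.1, 0.05, 0], 0.09, 1], [[-0.2, 0.1, 0], 0.18, 1], [[-0.346, 0.174, 0], 0.27, 1], [[-0.346, 0.174, 0], 0.36, 1], [[-0.346, 0.174, 0], 0.45, 1], [[-0.346, 0.174, 0], 0.54, 1], [[-0.346, 0.174, 0], 0.63, 1], [[-0.346, 0.174, 0], 0.72, 1], [[-0.346, 0.174, 0], 0.81, 1], [[-0.346, 0.174, 0], 0.9, 1], [[-0.346, 0.174, 0], 1, 1], [[-0.346, 0.174, 0], 1, 1]]}}

```text
t: 13.2
eef_pos: [0.5247, 0.0296, 0.2144]
ee_rot: [-1.57, -0.002, 2.992]
force: [-0.7, 0.8, -0.3]
width: 0.0879
```

```bash
python3 - <<'E'
from m import *
s,f=show('w9'); print(s['q'].round(2))
regs(f,s,(('pull_knob',.09),('scale_plate',.084),('pull_stand',.09)))
g=grab_frame('side')
for r in regions_of(g,'pull_knob'):
    ys,xs=np.nonzero(r['pixels']); print('side knob',r['confidence'],onz(g,[xs.mean(),ys.mean()],.09).round(4))
ex=np.array([np.cos(-.152),np.sin(-.152)]);ey=np.array([-ex[1],ex[0]]);O=np.array([.633,.0135])
# retracted pointer and plate centre
a=g['img'].copy();x0,y0=np.round(proj(g,[.6,0,.08])[0]).astype(int)-[65,50]
print('origin',x0,y0,'pred tip',proj(g,[*(O+ex*.062-ey*.04),.0885])[0].round(1),'pred line top',proj(g,[*(O-ey*.04),.084])[0].round(1))
cv2.imwrite('pics/s9.png',cv2.resize(a[y0:y0+90,x0:x0+130],(780,540),interpolation=cv2.INTER_CUBIC))
E
```

```text
pos [0.5247 0.0296 0.2144] rot [-1.5696e+00 -2.1000e-03  2.9921e+00] F [-0.7  0.8 -0.3] w 0.08788187621662294 t 13.2
[ 0.43  0.12 -0.33 -0.   -1.12  0.99]
pull_knob 0.97 [324. 235.] [0.5258 0.0312 0.09  ] [[0.5493, 0.0415], [0.5451, 0.014], [0.501, 0.0201], [0.5053, 0.0487]]
pull_knob 0.74 [339. 105.] [0.6246 0.0047 0.09  ] [[0.6992, 0.0328], [0.6866, -0.0509], [0.4939, -0.033], [0.509, 0.0671]]
pull_knob 0.72 [371.  97.] [ 0.6265 -0.0204  0.09  ] [[0.5954, -0.0061], [0.6599, -0.0161], [0.6568, -0.0337], [0.5921, -0.0248]]
pull_knob 0.16 [331. 198.] [0.5556 0.0208 0.09  ] [[0.5146, 0.0633], [0.6993, -0.0105], [0.6876, -0.044], [0.4991, 0.0237]]
scale_plate 0.96 [415. 267.] [ 0.4842 -0.0431  0.084 ] [[0.4895, -0.0118], [0.511, -0.0578], [0.4679, -0.0783], [0.4446, -0.0313]]
scale_plate 0.81 [371.  97.] [ 0.627  -0.0213  0.084 ] [[0.5958, -0.0056], [0.6616, -0.0168], [0.658, -0.0357], [0.5919, -0.0256]]
scale_plate 0.44 [636.  74.] [ 0.613  -0.2219  0.084 ] [[0.6289, -0.2173], [0.628, -0.2232], [0.5974, -0.2254], [0.5983, -0.2193]]
pull_stand 0.89 [339. 105.] [0.6244 0.0047 0.09  ] [[0.6992, 0.0328], [0.6866, -0.0509], [0.4939, -0.033], [0.509, 0.0671]]
side knob 0.64 [[0.5278 0.0252 0.09  ]]
origin 234 196 pred tip [269.1 222.3] pred line top [293.  233.6]
```

Knob waist measured at (0.5258,0.0312) (wrist) against (0.527,0.030) predicted. Lowering the open fingers over the waist and closing.

>>> {"api": "drive_tool", "payload": {"rows": [[[0.006, 0.003, -0.1], 0, 1], [[0.006, 0.003, -0.22], 0, 1], [[0.006, 0.003, -0.34], 0, 1], [[0.006, 0.003, -0.43], 0, 1], [[0.006, 0.003, -0.478], 0, 1], [[0.006, 0.003, -0.478], 0, 1], [[0.006, 0.003, -0.478], 0, 0.4], [[0.006, 0.003, -0.478], 0, 0.25], [[0.006, 0.003, -0.478], 0, 0.25], [[0.006, 0.003, -0.478], 0, 0.25]], "newtons": 10}}

```text
t: 14.5
eef_pos: [0.5276, 0.0309, 0.0732]
ee_rot: [-1.572, 0.001, 2.99]
force: [0.9, -0.0, 0.5]
width: 0.0609
```

>>> {"api": "drive_tool", "payload": {"rows": [[[0, 0, 0], 0, 0.1], [[0, 0, 0], 0, 0.1], [[0, 0, 0], 0, 0.1], [[0, 0, 0], 0, 0.1], [[0, 0, 0], 0, 0.1], [[0, 0, 0], 0, 0.1], [[0, 0, 0], 0, 0.1], [[0, 0, 0], 0, 0.1]], "newtons": 10}}

```text
t: 15.3
eef_pos: [0.5268, 0.0298, 0.0723]
ee_rot: [-1.569, -0.001, 2.99]
force: [0.6, -4.9, 1.3]
width: 0.0158
```

>>> {"api": "drive_tool", "payload": {"rows": [[[0, -0.003, 0], 0, 0.1], [[0, -0.003, 0], 0, 0.1], [[0, -0.003, 0], 0, 0.1]], "newtons": 35}}

```text
t: 15.6
eef_pos: [0.5269, 0.0296, 0.0723]
ee_rot: [-1.57, -0.0, 2.99]
force: [0.2, -2.1, 0.2]
width: 0.0151
```

```bash
python3 - <<'E'
from m import *
s=get_state();print(np.round(s['eef_pos'],4),np.round(s['force'],1),s['width'],s['t'],s['ee_rot'].round(3))
d=np.array([-np.cos(.152),np.sin(.152)]); print('62mm pull', (d*62/300).round(3))
E
```

```text
[0.5269 0.0296 0.0723] [ 0.2 -2.1  0.2] 0.015063752437153726 15.6 [-1.57 -0.    2.99]
62mm pull [-0.204  0.031]
```

Gripped (width 15 mm, start TCP (0.5269,0.0296)). Pull smoothly 40 mm first.

>>> {"api": "drive_tool", "payload": {"rows": [[[-0.012, 0.002, 0], 0, 0.1], [[-0.026, 0.004, 0], 0, 0.1], [[-0.04, 0.006, 0], 0, 0.1], [[-0.054, 0.008, 0], 0, 0.1], [[-0.068, 0.01, 0], 0, 0.1], [[-0.082, 0.0125, 0], 0, 0.1], [[-0.096, 0.0145, 0], 0, 0.1], [[-0.108, 0.0165, 0], 0, 0.1], [[-0.12, 0.018, 0], 0, 0.1], [[-0.132, 0.02, 0], 0, 0.1], [[-0.132, 0.02, 0], 0, 0.1], [[-0.132, 0.02, 0], 0, 0.1]], "newtons": 35}}

```text
t: 16.8
eef_pos: [0.4888, 0.0358, 0.0726]
ee_rot: [-1.571, 0.002, 2.99]
force: [7.6, -7.2, -5.7]
width: 0.0152
```

```bash
cat > pull.py <<'E'
from m import *
ex=np.array([np.cos(-.152),np.sin(-.152)]);ey=np.array([-ex[1],ex[0]])
s=get_state();d=s['eef_pos'][:2]-[.5269,.0296]
F=s['force'][:2]; print('pull mm %.1f lateral %.1f  F along %.1f lateral %.1f Fz %.1f'%(-d@ex*1e3,d@ey*1e3,F@ex,F@ey,s['force'][2]),s['width'],s['t'])
E
python3 pull.py
```

```text
pull mm 38.6 lateral 0.3  F along 8.6 lateral -6.0 Fz -5.7 0.015176850850062498 16.8
```

>>> {"api": "drive_tool", "payload": {"rows": [[[-0.008, -0.002, -0.002], 0, 0.1], [[-0.02, 0, -0.003], 0, 0.1], [[-0.032, 0.002, -0.003], 0, 0.1], [[-0.044, 0.004, -0.003], 0, 0.1], [[-0.056, 0.006, -0.003], 0, 0.1], [[-0.066, 0.007, -0.003], 0, 0.1], [[-0.066, 0.007, -0.003], 0, 0.1], [[-0.066, 0.007, -0.003], 0, 0.1]], "newtons": 35}}

```text
t: 17.6
eef_pos: [0.4707, 0.0386, 0.0725]
ee_rot: [-1.573, 0.005, 2.991]
force: [10.0, -6.3, -3.0]
width: 0.0152
```

```bash
python3 - <<'E'
from pull import *
g=grab_frame('side'); t=grab_frame('top'); f=grab_frame('wrist')
O=np.array([.633,.0135]); x0,y0=np.round(proj(g,[*(O-ey*.04),.084])[0]).astype(int)-[33,25]
a=cv2.resize(g['img'][y0:y0+50,x0:x0+66],(792,600),interpolation=cv2.INTER_CUBIC)
a=a[:420]
p=np.round(proj(t,[*(O-ey*.04),.084])[0]).astype(int)
b=cv2.resize(t['img'][p[1]-25:p[1]+25,p[0]-30:p[0]+30],(216,180),interpolation=cv2.INTER_CUBIC)
w=cv2.resize(f['img'],(240,180)); o=np.zeros((600,792,3),np.uint8); o[:420]=a; o[420:,:216]=b; o[420:,220:460]=w
cv2.imwrite('pics/p1.png',o); print(x0,y0,p)
for th in('pointer_tip','pull_rod','pull_knob'):
    for n,fr,T in(('side',g,None),):
        for r in regions_of(fr,th)[:2]: print(n,th,r['confidence'],r['box'])
E
```

```text
pull mm 57.0 lateral 0.4  F along 10.9 lateral -4.7 Fz -3.0 0.015153307640237057 17.6
260 209 [315 226]
side pointer_tip 0.64 [268.5, 179.0, 308.2, 229.1]
side pointer_tip 0.52 [243.5, 223.6, 361.9, 295.1]
side pull_knob 0.56 [354.0, 271.5, 363.5, 280.9]
```

View pics/p1.png

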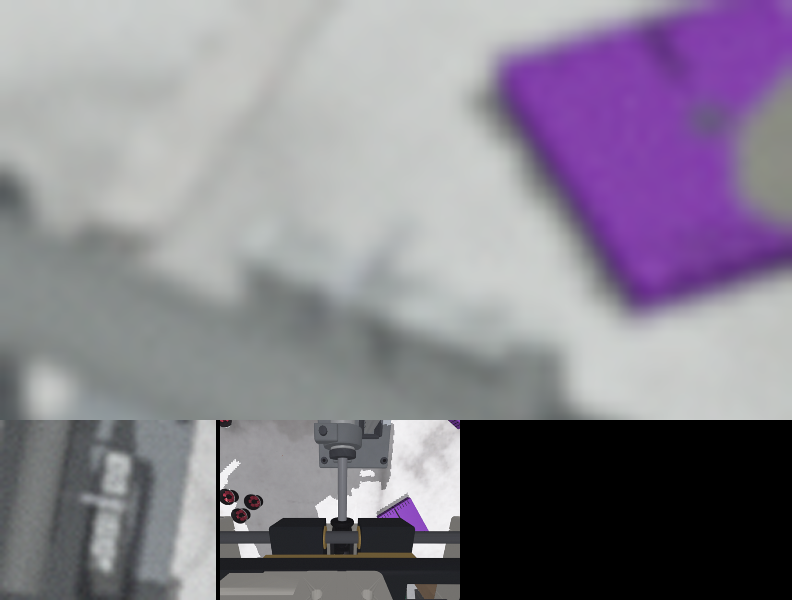

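The top camera (lower left) sees plate and pointer: the plate top is at rows 455-570, the pointer crosses near row 497, still short of the middle. I'll read both numerically from averaged top frames.

```bash
cat > read.py <<'E'
from pull import *
O=np.array([.633,.0135])
fr=[grab_frame('top') for _ in range(6)]
t=fr[0]; G=np.mean([cv2.cvtColor(x['img'],6).astype(np.float32) for x in fr],0)
xs=np.arange(-45,46,1.)
def prof(y,z):
    P=np.array([[*(O+ex*x/1e3+ey*y/1e3),z] for x in xs]); uv=proj(t,P).astype(np.float32)
    return cv2.remap(G,uv[:,0].reshape(1,-1),uv[:,1].reshape(1,-1),cv2.INTER_CUBIC)[0]
np.save('G.npy',G)
print('x   ',*[f'{int(x):4d}' for x in xs[::2]])
for y in(-22,-26,-30): print('ptr',y,*[f'{v:4.0f}' for v in prof(y,.0885)[::2]])
for y in(-32,-35,-38,-41,-44,-47): print('plt',y,*[f'{v:4.0f}' for v in prof(y,.084)[::2]])
E
python3 read.py
```

```text
pull mm 56.8 lateral 0.4  F along 11.8 lateral -5.1 Fz -3.5 0.014816330429590862 17.9
x     -45  -43  -41  -39  -37  -35  -33  -31  -29  -27  -25  -23  -21  -19  -17  -15  -13  -11   -9   -7   -5   -3   -1    1    3    5    7    9   11   13   15   17   19   21   23   25   27   29   31   33   35   37   39   41   43   45
ptr -22   90   89   89   87   88   88   88   89   89   90   87   89   86   89   88   88   88   89   86   87   88   87   87   88   96  103   98   89   86   85   85   87   85   86   87   86   85   87   87   88   87   86   85   83   78   80
ptr -26   87   86   87   88   87   87   87   88   87   85   85   85   86   86   87   89   88   88   87   86   86   85   85   92  120  147  131  100   87   85   84   84   88   94  105  109  114  120  121  118  103   95  108  114  108  103
ptr -30   66   66   66   65   65   67   67   65   65   65   64   63   65   66   66   65   66   65   66   67   66   64   63   79  116  146  131   90   70   75   79   77   82   92  102  111  114  118  127  128  111  102  118  135  138  136
plt -32   55   57   57   55   54   56   61   66   69   68   68   
[... 662 characters left out ...]
  85   93   94   94   94  105  132  168  186  181  170  175  174  183  180  168  171  171  182  178  163  153  139  154  170  154  129  144  178  180  168  171  169  179  176  175  187  179  139   98   86   85   85   85   84
plt -44   72   87   93   95   94   97  114  152  180  184  172  169  173  173  174  168  164  165  168  174  169  157  146  142  158  164  148  128  141  170  182  172  163  158  168  177  179  182  166  127   91   83   85   87   89   92
plt -47   73   89   94   93   95   94  100  112  119  118  116  124  128  123  117  113  117  122  122  117  109  107  110  115  127  133  122  113  117  126  127  116  110  112  123  131  126  114  106  100   98   97  103  110  116  120
```

Pointer at x≈+5.3 mm, plate edges at -31/+33.3 with the dark middle line at ≈+1.1 mm: 4.2 mm to go (rod ≈61 mm, consistent with the force 11.8 N). Also easing the side load.

>>> {"api": "drive_tool", "payload": {"rows": [[[-0.004, 0, -0.001], 0, 0.1], [[-0.008, 0, -0.002], 0, 0.1], [[-0.011, 0, -0.002], 0, 0.1], [[-0.014, 0, -0.002], 0, 0.1], [[-0.014, 0, -0.002], 0, 0.1], [[-0.014, 0, -0.002], 0, 0.1], [[-0.014, 0, -0.002], 0, 0.1]], "newtons": 35}}

```text
t: 18.9
eef_pos: [0.4674, 0.039, 0.0723]
ee_rot: [-1.574, 0.007, 2.991]
force: [11.2, -5.5, -1.6]
width: 0.0148
```

```bash
python3 read.py
```

```text
pull mm 60.2 lateral 0.3  F along 11.9 lateral -3.7 Fz -1.6 0.014843238348838944 18.9
x     -45  -43  -41  -39  -37  -35  -33  -31  -29  -27  -25  -23  -21  -19  -17  -15  -13  -11   -9   -7   -5   -3   -1    1    3    5    7    9   11   13   15   17   19   21   23   25   27   29   31   33   35   37   39   41   43   45
ptr -22   87   88   88   88   87   88   86   89   87   89   88   87   88   87   89   87   88   89   87   87   87   87   92  101   96   89   86   85   86   87   84   86   86   84   86   85   88   86   87   87   84   86   85   80   79   81
ptr -26   86   88   87   86   87   88   89   88   87   86   87   87   85   86   88   88   87   88   89   86   84   88  116  144  135  104   85   86   87   87   85   87   90   98  102  109  114  118  114   99   94  100  102  100   97   92
ptr -30   65   67   65   68   66   67   68   66   66   63   61   62   64   66   66   65   63   64   67   67   65   72  104  142  141   97   69   72   78   80   80   81   88   95  102  109  115  111  104   96  104  126  137  136  133  130
plt -32   57   57   57   56   56   58   61   64   68   68   67   
[... 662 characters left out ...]
  85   91   93   94   94  103  133  170  190  183  172  173  174  184  179  169  171  171  180  178  164  154  137  135  135  151  168  171  182  178  168  170  169  176  177  175  188  180  139   99   85   86   86   87   85
plt -44   72   88   93   95   95   97  114  152  178  184  171  170  174  172  175  168  162  164  167  174  167  156  147  141  151  146  149  157  163  176  182  173  163  160  169  177  180  182  165  126   94   84   84   87   89   91
plt -47   75   87   94   95   93   94  100  111  118  117  119  125  129  123  115  113  117  122  122  117  110  107  109  127  146  136  115  114  120  126  125  117  109  111  122  129  125  114  107   97   93   99  107  113  117  120
```

>>> {"api": "drive_tool", "payload": {"rows": [[[-0.002, 0, 0], 0, 0.1], [[-0.003, 0, 0], 0, 0.1], [[-0.003, 0, 0], 0, 0.1], [[-0.003, 0, 0], 0, 0.1], [[-0.003, 0, 0], 0, 0.1], [[-0.003, 0, 0], 0, 0.1], [[-0.003, 0, 0], 0, 0.1], [[-0.003, 0, 0], 0, 0.1]], "newtons": 35}}

```text
t: 20.0
eef_pos: [0.4667, 0.0392, 0.0724]
ee_rot: [-1.574, 0.007, 2.991]
force: [11.6, -4.9, -2.4]
width: 0.0152
```

```bash
python3 read.py | grep -E "pull|x  |ptr|plt -4[14]"; python3 -c "
from h import *
s=get_state();print(np.abs(s['qd']).max())"
```

```text
pull mm 60.9 lateral 0.3  F along 12.2 lateral -3.0 Fz -2.4 0.015167669917696712 20.0
x     -45  -43  -41  -39  -37  -35  -33  -31  -29  -27  -25  -23  -21  -19  -17  -15  -13  -11   -9   -7   -5   -3   -1    1    3    5    7    9   11   13   15   17   19   21   23   25   27   29   31   33   35   37   39   41   43   45
ptr -22   89   88   89   89   88   88   89   87   88   88   88   88   89   87   88   88   88   87   87   88   86   88  101  113  102   88   86   86   85   84   86   87   85   86   86   86   86   84   87   86   87   86   86   81   80   81
ptr -26   87   87   86   85   87   86   86   85   86   86   87   87   88   86   86   86   87   88   88   84   83   94  126  149  129   95   84   84   87   87   84   86   91   96  104  110  115  112   98   93  101  106  102   98   96   91
ptr -30   65   67   65   67   66   68   68   67   66   66   63   64   64   65   67   68   65   65   67   66   65   79  112  141  125   85   66   72   77   80   79   82   87   95  104  112  114  107   96   97  118  135  138  135  134  130
plt -41   71   85   93   94   94   95  102  134  166  189  182  171  173  174  184  179  169  171  172  182  177  161  159  151  149  140  156  172  173  182  178  168  169  169  179  175  174  188  180  141   98   84   83   87   85   85
plt -44   72   87   94   95   94   94  114  151  180  183  171  168  174  171  173  168  163  163  168  174  167  156  151  141  135  132  146  157  161  176  182  171  163  159  168  177  180  180  166  126   92   84   85   86   88   91
0.001046739342068709
```

Pointer at ≈+1.0 mm, plate middle ≈+1.0 mm, spring force 12.2 N, arm at rest. Handing in.

```bash
python3 -c "
from station import job_done; print(job_done())"
```

```text
the job is handed in; nothing more can be done
None
```

The plate stands on its lined edge in the shoe, and the gripper is holding the rod with the pointer at the long middle line. I handed the job in at about 20 s.

**Plate:** I took the bare aluminium plate, not the purple ones. I gripped it near one end, swung it upright against the bench, lowered it into the slot and let go with the fingers unloaded.
- **Seating:** its top edge measures 64 mm long at the seated height. In the side view it was within about 1.5 px of where it should be.
- **Disagreement:** a fit from the close wrist view gave about 2.6° of lean and a bottom edge 2 mm too low. I took both as measuring error.

**Rod:** I gripped the knob's waist and drew it out in small steps, never letting it back.
- **Pointer:** averaged top-camera frames put both the pointer and the plate's middle at about +1.0 mm along the stand, good to about 1 mm. The line itself is faint under the pointer, so its place rests mainly on the plate's two ends.
- **Hold:** the pull was 60.9 mm against a nominal 62 mm, because the plate stands about 1 mm off the slot's centre. The force along the rod was 12.2 N, as expected at the mark, with about 3 N of side load left. The arm was still, gripping at 35 N.

I used all 12 picture views before the final pull, so the last pointer checks are numeric only.

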